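Load the vial mill and hold its lid in jog

ROBOT

A 6-joint arm with a two-finger parallel gripper is mounted at the origin on the work surface. World frame = base frame: x ahead of the robot, y to its left, z up, the work surface at z = 0. Lengths are in m, angles in rad, forces in N, time in s.
With the tool pointing down it reaches from about 0.425 to 0.925 m from the base axis. Payload 12.5 kg.
Tool frame: the origin (TCP) lies at the very end of the fingers, on their centre line; the grasp point (between the pads) lies 19 mm behind it (r.tcp_to_grasp is the distance from the TCP to the grasp point, in m); z points along the fingers, y is the line along which they close (so a half turn about z gives the same grasp; the last joint's range is limited). The gripper opens to 85 mm and grips with 20 to 120 N. Pads are 22 mm wide; open, the fingers measure 114 mm over their backs; the gripper's body (76 mm by 85 mm) begins 54 mm behind the grasp point. The pads swing forward as they close: fully open they stand 13 mm farther back than shut.
Start: joints at [1.074, 0.491, 1.559, -0, 1.092, -0.106], TCP at [0.238, 0.578, 0.231] pointing down, gripper open.
Joint ranges: [-3.1, 3.1], [-0.84, 2.19], [0.05, 2.79], [-1.13, 4.28], [0.06, 2.93], [-2.69, 2.69]. Speed limits (rad/s): [2.22, 2.22, 2.79, 3.14, 3.14, 3.14].

INTERFACE

Orientations are given as [roll, pitch, yaw] about the fixed x, y, z axes, in that order (R = Rz(yaw) Ry(pitch) Rx(roll)).
In Python, from cell import r gives the robot as it stands.
- The arm moves only by the tool jog_arm, never from a script. Its argument "rows" is a list of rows, each an object of numbers: "x", "y", "z": the shift along the world's x, y, z in cm; "yaw": the turn about the world's z in degrees. A call has 1 to 5 rows; each row shifts and turns the commanded pose from where the row before left it; what a row does not reach is not made up. A row lasts 1/12 s, in which the tool goes at most 41.7 mm and 7.16 degrees, less where a joint would pass 70% of its speed; a pose out of reach is approached as far as the arm can. A call is refused whole if a number of a shift passes 4.17 or a number of a turn 7.16, either way. A call with a gripper value outside its range is refused whole. "gripper" is the finger opening in cm, from 0 to 8.54, set as the call begins (left out, the last holds). The fingers move at their own pace and stop on an object; "force" is the grip in N (left out, the last holds). Time passes only in rows, so rows that do not move let the fingers close. It gives the time, the measured TCP pose, the force, the opening and the grip force at its end, in the units of the state.
- r.read_state(): the state, without advancing time (a new reading comes with each control period).
- r.read_camera(name): name is "scene" or "top" or "wrist"; returns a dict with "img" (400x640x3 uint8, red, green, blue), "fx", "fy", "cx", "cy" (pixels), "k1" (the pictures are not rectified: a ray, as slopes to the right and down, at radius r is drawn at 1 + k1 r^2 times it, then the intrinsics apply), "extrinsics" (4x4, takes a point from world to camera coordinates). Camera axes: x right, y up, looking along -z (the intrinsics and any distortion apply to the point x, -y, -z); pixel columns grow to the right and rows downward; lengths in m; the calibration is good to about 2 mm. A picture is of the moment at which its call begins. There is no depth.
- r.finish_job(): hands the job in; it is judged then, once.
The state is a dict: "t": time; "joint_positions": joint angles; "joint_vel": joint speeds; "tau": joint torques, N m; "ee_pos": TCP position; "tool_rot": TCP orientation; "wrist_force": force on the tool from outside, world axes, zero at the start; "moment": the same for the moment, N m; "opening": opening from 0.0 (shut) to 1.0 (fully open); "grasp_force": force on a finger pad.
Only numpy, scipy, OpenCV 4.12 (cv2) and the standard library are available. Lean on these libraries where they do the work, as an engineer would, in place of code of your own. Each camera call takes 0.05 s, during which the arm holds its last target. There are 200 camera calls.

TASK

Take the pestle (the rod with the tall ridged head) from the rack, push it down into the mill's vial until it stands on the vial's floor, and let go of it. Then fit the bayonet lid fully home on the mill's collar and twist it clockwise to the jog position, half-way and short of the lock click, where its grip bar points straight along the index line that runs from the front to the back of the mill. Finish while still holding the lid there against its spring, without letting it click into lock at any time, and leave the other things where they are.

Things in the scene. Friction and masses are not known exactly. Their poses are not given: they have to be found in the camera images.
- mill: Vial mill fixed to the bench: white housing 190 x 164 mm, grey deck 98 mm high, aluminium collar on it. Origin on the bench under the axis of collar and vial; z up; -x is the front with the control panel (0.1 m from the axis), +x the back; yaw within 0.3 rad of 0. Black index lines on deck and collar at front and back mark the jog position (along the mill's x); black dots mark the lock.
- collar_top (a point): Centre of the collar's top, 118 mm above the bench, outer diameter 106 mm. Round the top runs an inward lip, 8 mm thick, with a 77 mm hole; the channel under it takes the lid's lugs.
- slot (a point): Middle of one of the two slots through the lip, at the collar top, 43 mm from the axis at +45 degrees (anticlockwise from above) from the mill's +x axis; the other slot is opposite. 17 mm wide; the lugs go down here.
- vial_mouth (a point): Centre of the mouth of the white vial clamped upright on the mill's axis, 110 mm above the bench (8 mm below the collar top), 25 mm outside diameter, bore 12 mm, mouth flared to 18 mm.
- vial_floor (a point): Centre of the vial's inner floor, 48 mm above the bench, 62 mm below the mouth. The pestle fully in stands on it, its head top then 148 mm above the bench.
- switch (a joint): Angle (rad) of the spring switch ring under the lip, clockwise from above, pushed round by the lid's lugs. 0 at rest; the lugs meet it after about 0.075 rad of twist; about 0.71 with the lid in jog; about 1.07 when the lugs meet the sprung click balls; past 1.2 the lid is clicking into lock (stop 1.56). Its spring turns the lid back with 0.04 N m at the start, 0.08 at jog.
- lid: Grey bayonet lid, 0.12 to 0.2 kg, upright on the bench: hood 92 mm across the flange, 87 mm tall, hollow. Origin: centre of its underside, z up, x along the grip bar (half a turn gives the same lid). Plug tapering from 73 to 68 mm diameter below the flange, whose underside (z = 16 mm) rests on the collar top when home: origin then 102 mm above the bench, with 2 mm of play up once twisted.
- lid_lug (a point): Outer end of one of the lid's two opposite lugs, 43 mm from the axis on the lid's x, so in line with the grip bar; 12 mm wide, 6 mm tall, at the very bottom of the plug. The lid goes in with bar and lugs at +45 degrees from the mill's x and is twisted 45 degrees clockwise (from above) to jog, where the bar lies along the mill's x.
- lid_grip (a point): Point to grip on the lid's upright black bar, 76 mm above the lid's underside on its axis. The bar is 48 mm long (lid's x), 12 mm thick (lid's y), from 57 to 87 mm above the underside.
- rack: White rack block fixed to the bench, 180 (x) x 50 (y) x 60 mm tall, yaw within 0.3 rad of 0. Origin under its centre, long side along its x. Three holes 10.5 mm wide, 45 mm deep, at x = -60, 0 and +60 mm; each holds one rod.
- pestle: Steel pestle, 0.06 to 0.09 kg, standing in one of the rack's holes: shaft 8 mm diameter with a slightly tapered tip, and a ridged head 16 mm diameter from 74 to 100 mm above the tip. Origin: centre of the tip's end; z up towards the head. In the rack the tip is 15 mm above the bench and the head top 115 mm.
- tamper: Bystander in the rack: shorter rod with a flat disc head 22 mm across, 69 mm long. Origin at its lower end. Leave alone.
- scoop: Bystander in the rack: rod with a flat paddle on top, 94 mm long. Origin at its lower end. Leave alone.
- screwdriver: Bystander: red-handled screwdriver 170 mm long lying on the bench. Leave alone.
- lap_ring: Bystander: black ring 52 mm across, 38 mm tall. Leave alone.
- beaker: Bystander: glass beaker 68 mm across, 85 mm tall. Leave alone.
- cover: Bystander: plain low cover with a round knob, 84 mm across, 42 mm tall, no lugs. Not the lid. Leave alone.
- mount: Bystander: small black specimen mount, 25 mm across, 18 mm tall. Leave alone.

How it is judged:
On the way, in this order (a step that is already met when the one before it is completed fails the run):
1. the pestle stands on the vial's floor and is let go (horizontal distance between pestle and vial_floor below 0.005 m and z of pestle in the frame of mill below 0.052 m and contact force between the fingers and pestle below 0.1 N), for 0.2 s.
2. the lid is home on the collar, its lugs below the lip (horizontal distance between lid and mill below 0.004 m and z of lid in the frame of mill below 0.1055 m and angle between lid's own z axis and vertical below 0.06 rad), for 0.1 s.
At the end, for the whole second after the job is handed in: Pestle tip within 5 mm of the vial's axis and 4 mm of its floor; lid within 4 mm of the collar's axis, at most 3.5 mm above its seat, tilt under 0.06 rad, bar within 0.15 rad of the mill's x axis, switch at 0.5 to 0.95 rad and still; the fingers hold the lid with over 1 N (all of step 2 and horizontal distance between pestle and vial_floor below 0.005 m and z of pestle in the frame of mill below 0.052 m and angle between the x axis of lid and the x axis of mill, either way round below 0.15 rad and value of joint switch between 0.5 and 0.95 rad and velocity of joint switch below 0.1 rad/s and contact force between the fingers and lid above 1 N and linear speed of lid below 0.02 m/s); the arm keeps its last pose, push and grip.
It fails at once if the lid is twisted on into the lock click (switch ring past 1.2 rad) (value of joint switch above 1.2 rad).
It fails at once if another rod in the rack is pulled out or knocked (moved more than 30 mm) (distance of any of tamper, scoop from where it was at the start of the episode above 0.03 m).
It fails at once if another thing on the bench is disturbed (moved more than 40 mm) (distance of any of screwdriver, lap_ring, beaker, cover, mount from where it was at the start of the episode above 0.04 m).
It also fails if it takes over 72 s, if anything falls off the work surface, if the arm or the gripper's body presses on something with over 40 N, if the wrist force passes 120 N, or if a joint passes its speed limit or range.

## Working session

There is one attempt and no reset: what is moved stays moved. The work goes in short steps, Python scripts to look and compute and a tool call to move; the robot and the scene stay as the last step left them, time stands still between calls to the robot, and variables do not carry over. Pictures are saved under pics/ and viewed, at most 10 in all, crops included, and the job is handed in when it is done.

Besides the shell and the picture viewer there is one more tool, called after "Call:" by a JSON object that holds its "method" and its "body", one argument or row to a line. jog_arm: Moves the arm, as the interface text tells. Its arguments: {"type":"object","properties":{"rows":{"type":"array"},"gripper":{"type":"number"},"force":{"type":"number"}},"required":["rows"]}

```bash
mkdir -p pics; ls
cat > h.py <<'E'
from cell import r
import numpy as np, cv2
def shot(n,f):
    c=r.read_camera(n); cv2.imwrite(f,c['img'][:,:,::-1]); np.savez(f[:-4],**c); return c
def pix(c,p):
    E=np.array(c['extrinsics']); q=E[:3,:3]@np.array(p,float)+E[:3,3]
    a=np.array([q[0],-q[1]])/-q[2]; a=a*(1+c['k1']*(a@a))
    return np.array([c['fx']*a[0]+c['cx'],c['fy']*a[1]+c['cy']])
def world(c,uv,z):
    E=np.array(c['extrinsics']); d=np.array([(uv[0]-c['cx'])/c['fx'],(uv[1]-c['cy'])/c['fy']]); a=d.copy()
    for _ in range(20): a=d/(1+c['k1']*(a@a))
    R=E[:3,:3]; o=-R.T@E[:3,3]; v=R.T@np.array([a[0],-a[1],-1]); return o+v*(z-o[2])/v[2]
E
python3 - <<'E'
from h import *
for n in ('top','scene'):
    c=shot(n,f'pics/{n}0.png'); print(n,c['fx'],c['k1'],np.round(world(c,(320,200),0),3), np.round(-np.array(c['extrinsics'])[:3,:3].T@np.array(c['extrinsics'])[:3,3],3))
print(r.read_state(), r.tcp_to_grasp)
E
```

```text
pics
top 446.98505957437163 -0.10564020523861244 [ 0.599 -0.014  0.   ] [0.514 0.034 1.291]
scene 448.95342027631796 -0.07046256183538671 [ 0.515 -0.07   0.   ] [0.995 0.637 0.76 ]
{'t': 0.1, 'joint_positions': array([ 1.07442454e+00,  4.91489646e-01,  1.55941530e+00, -3.06188273e-06,
        1.09169791e+00, -1.05600854e-01]), 'joint_vel': array([-0.00266325, -0.00201968, -0.00060978, -0.00165133,  0.00077971,
        0.00164953]), 'tau': array([ 3.84261279e-03, -6.19448090e+01, -2.62029576e+01, -6.56858265e-05,
        2.90301388e-03, -3.92316537e-06]), 'ee_pos': array([0.2379424 , 0.57770638, 0.23078294]), 'tool_rot': array([-3.14058779e+00, -1.03779465e-04,  2.75082308e+00]), 'wrist_force': array([ 0.40251057,  0.31252956, -0.93776375]), 'moment': array([-0.04245851, -0.03788812, -0.06827019]), 'grasp_force': 0.0, 'opening': 0.9997126348206495} 0.0187
```

View pics/top0.png

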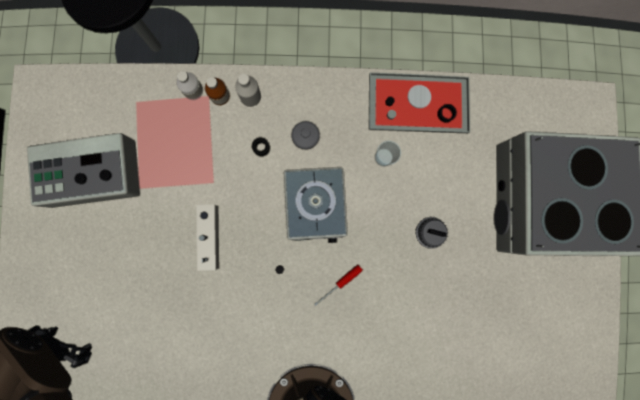

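View pics/scene0.png

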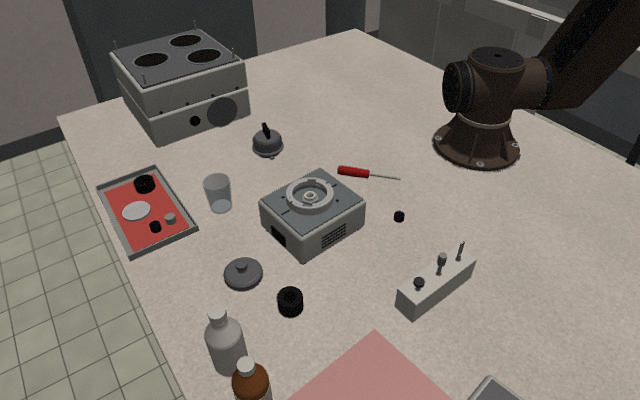

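The top view shows +x up and +y left, with the rack at (206,237), mill at (316,201), lid at (432,233), and cover at (305,134). I'll make zoomed composites of the rack, mill and lid.

Run:
```python
import cv2,numpy as np
t=cv2.imread('pics/top0.png');s=cv2.imread('pics/scene0.png')
z=lambda i,x,y,w,h,k:cv2.resize(i[y:y+h,x:x+w],None,fx=k,fy=k,interpolation=cv2.INTER_CUBIC)
a=np.hstack([z(s,390,230,100,75,4),z(t,275,160,80,60,5)[:300,:400]])
b=np.hstack([z(t,180,200,50,75,4),z(t,405,210,50,75,4),z(s,240,115,100,75,4)])
cv2.imwrite('pics/z.png',np.vstack([a,b]))
```

```text
(no output)
```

View pics/z.png

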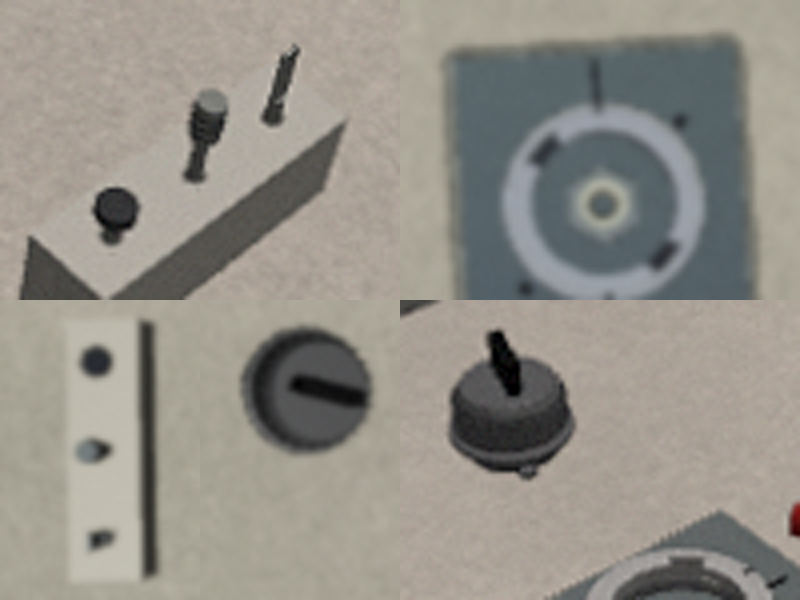

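Run:
```python
from h import *
c=dict(np.load('pics/top0.npz')); w=lambda u,v,z:np.round(world(c,(u,v),z)[:2],4)
print('pestle',w(202.9,237.5,.115),'rack ends',w(206,205,.06),w(206,270,.06))
print('tamper',w(204,215.5,.084))
v=w(315.4,201,.11);cc=w(315.6,200.2,.118);print('vial',v,'collar',cc)
a=w(304,190,.118);b=w(328,211,.118);print('slots',a,b,(a+b)/2,np.degrees(np.arctan2(*(a-b)[::-1]))-45)
d=w(313.6,172,.098);print('index yaw',np.degrees(np.arctan2(d[1]-v[1],d[0]-v[0])))
print('mill back corners',w(275+47/5,160+47/5,.098),w(275+340/5,160+37/5,.098))
e=w(428.75,230.75,.087);f=w(446.25,234.25,.087);print('bar',e,f,(e+f)/2,'base',w(428,233,.016))
s=dict(np.load('pics/scene0.npz'))
for n,p in [('vial',(*v,.11)),('pestle',(*w(202.9,237.5,.115),.115)),('bar',(*(e+f)/2,.087))]:print(n,pix(s,p))
```

```text
pestle [0.4847 0.2962] rack ends [0.573  0.3032] [0.3945 0.297 ]
tamper [0.5433 0.3023]
vial [0.5886 0.0027] collar [0.5903 0.0024]
slots [0.6164 0.0336] [ 0.5626 -0.0309] [0.5895  0.00135] 5.168226571369516
index yaw 4.576814839996027
mill back corners [0.6723 0.0876] [ 0.682  -0.0699]
bar [ 0.5168 -0.3088] [ 0.5082 -0.3578] [ 0.5125 -0.3333] base [ 0.5104 -0.3269]
vial [310.70077502 193.58654198]
pestle [441.60147742 252.52328648]
bar [266.39511246 125.56251108]
```

Close-up composite: the pestle is the middle rod (ridged head). The slots are at (304,190) and (328,211), giving a mill yaw of about 5°. The lid bar lies at about 80°. I'll move above the pestle now.

Call:
{"method": "jog_arm", "body": {
  "rows": [
    {"x": 2.46, "y": -2.81, "z": -0.3, "yaw": 2.44},
    {"x": 2.46, "y": -2.81, "z": -0.3, "yaw": 2.44},
    {"x": 2.46, "y": -2.81, "z": -0.3, "yaw": 2.44},
    {"x": 2.46, "y": -2.81, "z": -0.3, "yaw": 2.44},
    {"x": 2.46, "y": -2.81, "z": -0.3, "yaw": 2.44}
  ],
  "gripper": 4.5,
  "force": 40
}}

```text
t: 0.52
ee_pos: [0.3618, 0.4359, 0.216]
tool_rot: [-3.141, -0.0, 2.966]
wrist_force: [0.0, 0.4, -0.2]
opening: 0.526
grasp_force: 0.0
```

Call:
{"method": "jog_arm", "body": {
  "rows": [
    {"x": 2.46, "y": -2.81, "z": -0.3, "yaw": 2.44},
    {"x": 2.46, "y": -2.81, "z": -0.3, "yaw": 2.44},
    {"x": 2.46, "y": -2.81, "z": -0.3, "yaw": 2.44},
    {"x": 2.46, "y": -2.81, "z": -0.3, "yaw": 2.44},
    {"x": 2.46, "y": -2.81, "z": -0.3, "yaw": 2.44}
  ]
}}

```text
t: 0.93
ee_pos: [0.4849, 0.2953, 0.201]
tool_rot: [-3.142, -0.0, -3.104]
wrist_force: [0.2, 1.2, -1.1]
opening: 0.526
grasp_force: 0.0
```

Call:
{"method": "jog_arm", "body": {
  "rows": [
    {},
    {},
    {}
  ]
}}

```text
validation failed for argument at $.ro...
```

Run:
```python
from h import *
c=shot('wrist','pics/w1.png'); t=shot('top','pics/t1.png');s=shot('scene','pics/s1.png')
print(r.read_state()['ee_pos'],r.read_state()['tool_rot'],c['fx'],c['k1'],np.round(c['extrinsics'],3))
print(pix(c,(.4845,.2965,.115)),pix(s,(.4845,.2965,.115)))
```

```text
[0.48532728 0.29497844 0.20072539] [-3.14126455e+00 -8.41387243e-04 -3.11012622e+00] 301.47957699770905 -0.016959992366939874 [[-0.038  0.999 -0.    -0.277]
 [-0.963 -0.037 -0.267  0.504]
 [-0.267 -0.01   0.964 -0.217]
 [ 0.     0.     0.     1.   ]]
[320.1030444  203.97706048] [441.78956433 252.57287308]
```

View pics/w1.png

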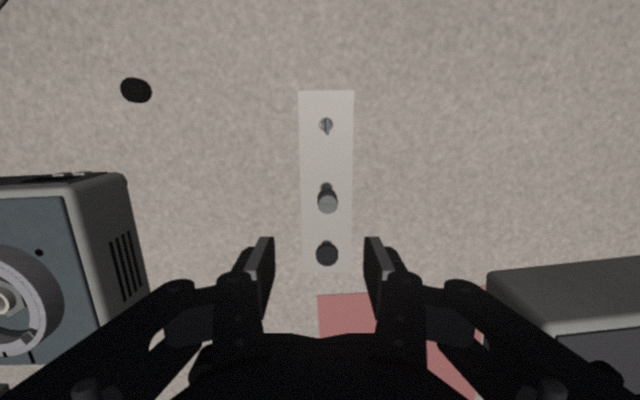

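Wrist view: head top at about (328,204), with the finger midline near column 319, so the pestle is a few mm to +y. I'll refine with a centroid.

Run:
```python
from h import *
c=dict(np.load('pics/w1.npz'));t=dict(np.load('pics/t1.npz'))
print(world(c,(328,204),.115),'rack edges',world(c,(300,205),.06),world(c,(355,205),.06), 'ends',world(c,(326,90),.06),world(c,(327,253),.084),world(c,(326,125),.109))
g=cv2.cvtColor(c['img'],cv2.COLOR_RGB2GRAY)
print(g[196:214:2,312:346:1][:, ::2])
```

```text
[0.48428088 0.3027504  0.115     ] rack edges [0.50250612 0.27764424 0.06      ] [0.50044839 0.33168293 0.06      ] ends [0.39480249 0.29845917 0.06      ] [0.54150995 0.30536186 0.084     ] [0.42372818 0.29861721 0.109     ]
[[163 163 157  62  48  74  95 108 110  98  86  51  93 159 164 164 165]
 [165 163 154  59  72 106 113 118 113 117 113  86  77 162 161 164 164]
 [166 165 155  70 105 115 117 119 116 113 116 117  89 146 162 162 162]
 [162 166 157  82 108 114 111 111 119 115 116 116  99 141 167 164 161]
 [160 162 158 102 108 110 110 111 112 111 106 113 107 155 161 162 165]
 [163 163 165 126 115 112 118 112 108 114 111 110 118 158 161 163 162]
 [160 163 162 138 115 117 115 119 119 112 116 115 120 161 161 163 163]
 [163 163 164 158 126 116 112 114 116 118 115 122 154 164 161 164 166]
 [164 162 164 165 158 138 123 120 116 121 135 153 166 163 161 164 162]]
```

Call:
{"method": "jog_arm", "body": {
  "rows": [
    {"x": -0.1, "y": 0.75, "z": -2},
    {"z": -3},
    {"z": -3},
    {"z": -3.5},
    {"z": 0}
  ]
}}

```text
validation failed for argument at $.ro...
```

Call:
{"method": "jog_arm", "body": {
  "rows": [
    {"z": 0},
    {"z": 0},
    {"z": 0},
    {"z": 0},
    {"z": 0}
  ],
  "gripper": 0.8,
  "force": 40
}}

```text
validation failed for argument at $.ro...
```

Call:
{"method": "jog_arm", "body": {
  "rows": [
    {"z": 0},
    {"z": 0}
  ]
}}

```text
validation failed for argument at $.ro...
```

Run:
```python
from h import *
print(r.read_state())
```

```text
{'t': 1.0833, 'joint_positions': array([ 4.29823464e-01,  4.44001764e-01,  1.73648448e+00,  2.92156070e-05,
        9.62009192e-01, -1.17245615e+00]), 'joint_vel': array([ 0.05840163, -0.01179035,  0.00969301,  0.00982444,  0.00335537,
        0.04102425]), 'tau': array([ -2.75565997, -55.57888985, -24.14098442,  -0.17583575,
        -0.08265275,  -0.66713769]), 'ee_pos': array([0.48532728, 0.29497844, 0.20072539]), 'tool_rot': array([-3.14126455e+00, -8.41387243e-04, -3.11012622e+00]), 'wrist_force': array([-0.59129291, -0.0323252 ,  0.13513659]), 'moment': array([ 0.00469344, -0.00419895,  0.04102207]), 'grasp_force': 0.0, 'opening': 0.5297405379158727}
```

Call:
{"method": "jog_arm", "body": {
  "rows": [
    {"x": 0, "y": 0.6, "z": -2, "yaw": 0},
    {"x": 0, "y": 0, "z": -3, "yaw": 0},
    {"x": 0, "y": 0, "z": -3, "yaw": 0},
    {"x": 0, "y": 0, "z": 0, "yaw": 0},
    {"x": 0, "y": 0, "z": 0, "yaw": 0}
  ]
}}

```text
t: 1.5
ee_pos: [0.4831, 0.3034, 0.1208]
tool_rot: [-3.141, -0.003, -3.106]
wrist_force: [1.0, 0.3, 0.2]
opening: 0.526
grasp_force: 0.0
```

Call:
{"method": "jog_arm", "body": {
  "rows": [
    {"x": 0, "y": 0, "z": -2, "yaw": 0},
    {"x": 0, "y": 0, "z": -1.5, "yaw": 0},
    {"x": 0, "y": 0, "z": 0, "yaw": 0},
    {"x": 0, "y": 0, "z": 0, "yaw": 0}
  ]
}}

```text
t: 1.83
ee_pos: [0.4843, 0.3035, 0.0877]
tool_rot: [3.141, 0.001, -3.106]
wrist_force: [-0.3, -0.3, -0.1]
opening: 0.529
grasp_force: 0.0
```

Run:
```python
from h import *
c=shot('wrist','pics/w2.png'); s=r.read_state(); print(s['ee_pos'],s['wrist_force'],pix(c,s['ee_pos']))
```

```text
[0.48458814 0.30349914 0.08809666] [-0.30645346 -0.75949662  1.04008351] [318.41327806 252.49908741]
```

View pics/w2.png

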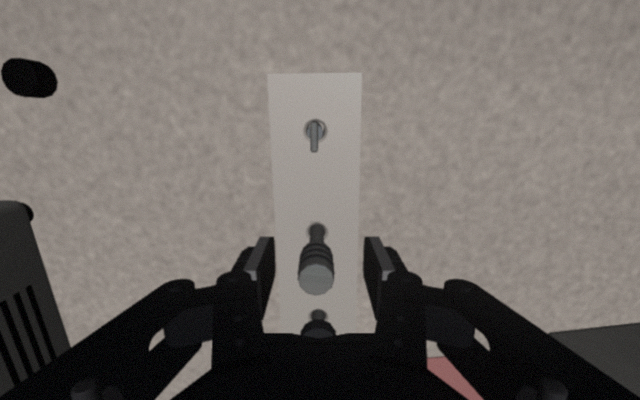

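The head at (316,270) sits between the pads at columns 268 and 368, so it is centred. I'll lower slightly and close.

Call:
{"method": "jog_arm", "body": {
  "rows": [
    {"x": 0, "y": 0, "z": -0.2, "yaw": 0},
    {"x": 0, "y": 0, "z": 0, "yaw": 0},
    {"x": 0, "y": 0, "z": 0, "yaw": 0},
    {"x": 0, "y": 0, "z": 0, "yaw": 0},
    {"x": 0, "y": 0, "z": 0, "yaw": 0}
  ],
  "gripper": 0.5,
  "force": 50
}}

```text
t: 2.3
ee_pos: [0.4845, 0.303, 0.0853]
tool_rot: [3.141, 0.001, -3.107]
wrist_force: [-0.2, -1.2, 7.4]
opening: 0.17
grasp_force: 48.7
```

Call:
{"method": "jog_arm", "body": {
  "rows": [
    {"x": 0, "y": 0, "z": 0, "yaw": 0},
    {"x": 0, "y": 0, "z": 0, "yaw": 0},
    {"x": 0, "y": 0, "z": 0, "yaw": 0}
  ]
}}

```text
t: 2.55
ee_pos: [0.4845, 0.303, 0.0853]
tool_rot: [3.141, 0.001, -3.107]
wrist_force: [0.6, -1.1, 6.6]
opening: 0.168
grasp_force: 48.7
```

Call:
{"method": "jog_arm", "body": {
  "rows": [
    {"x": 0, "y": 0, "z": 0.5, "yaw": 0},
    {"x": 0, "y": 0, "z": 1.5, "yaw": 0},
    {"x": 0, "y": 0, "z": 2.5, "yaw": 0},
    {"x": 0, "y": 0, "z": 3, "yaw": 0},
    {"x": 0, "y": 0, "z": 3, "yaw": 0}
  ]
}}

```text
t: 2.97
ee_pos: [0.4837, 0.3027, 0.1905]
tool_rot: [-3.141, -0.001, -3.107]
wrist_force: [0.8, -0.5, -0.8]
opening: 0.169
grasp_force: 48.8
```

Call:
{"method": "jog_arm", "body": {
  "rows": [
    {"x": 0, "y": 0, "z": 3, "yaw": 0},
    {"x": 0, "y": 0, "z": 1, "yaw": 0},
    {"x": 1.2, "y": -3, "z": 0, "yaw": 0},
    {"x": 1.2, "y": -3, "z": 0, "yaw": 0},
    {"x": 1.2, "y": -3, "z": 0, "yaw": 0}
  ]
}}

```text
t: 3.38
ee_pos: [0.5199, 0.2121, 0.2294]
tool_rot: [3.142, -0.0, -3.105]
wrist_force: [0.6, 0.4, -1.5]
opening: 0.168
grasp_force: 48.9
```

Call:
{"method": "jog_arm", "body": {
  "rows": [
    {"x": 1.2, "y": -3, "z": 0, "yaw": 0},
    {"x": 1.2, "y": -3, "z": 0, "yaw": 0},
    {"x": 1.2, "y": -3, "z": 0, "yaw": 0},
    {"x": 1.2, "y": -3, "z": 0, "yaw": 0},
    {"x": 0.8, "y": -3, "z": 0, "yaw": 0}
  ]
}}

```text
t: 3.8
ee_pos: [0.5765, 0.0613, 0.229]
tool_rot: [3.141, -0.0, -3.107]
wrist_force: [-0.1, 0.6, -0.5]
opening: 0.17
grasp_force: 48.9
```

Call:
{"method": "jog_arm", "body": {
  "rows": [
    {"x": 0.6, "y": -3, "z": 0, "yaw": 0},
    {"x": 0.6, "y": -3, "z": 0, "yaw": 0},
    {"x": 0, "y": 0, "z": 0, "yaw": 0},
    {"x": 0, "y": 0, "z": 0, "yaw": 0},
    {"x": 0, "y": 0, "z": 0, "yaw": 0}
  ]
}}

```text
t: 4.22
ee_pos: [0.5877, 0.0032, 0.229]
tool_rot: [3.141, -0.001, -3.107]
wrist_force: [-0.5, -0.1, 1.2]
opening: 0.166
grasp_force: 49.0
```

Run:
```python
from h import *
c=shot('wrist','pics/w3.png'); s=r.read_state(); p=s['ee_pos'];print(p,s['tool_rot'],s['wrist_force'],s['grasp_force'],pix(c,p-[0,0,.071]),pix(c,(.589,.002,.11)))
shot('scene','pics/s3.png')
```

```text
[0.58770645 0.00364917 0.22911956] [ 3.14121473e+00 -6.31372206e-04 -3.10608727e+00] [ 1.21153768  0.65822125 -0.2002308 ] 49.003652930259705 [319.11139197 210.25815297] [317.15854055 195.36587134]
```

View pics/w3.png

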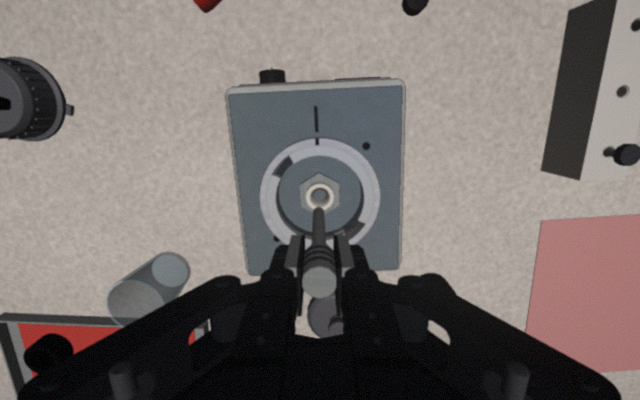

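Wrist view: vial mouth at about (319.5,195.5), pestle tip at about (319,208). I'll refine the mouth by its bright ring.

Run:
```python
from h import *
c=dict(np.load('pics/w3.npz')); g=cv2.cvtColor(c['img'],cv2.COLOR_RGB2GRAY)
rr,cc=np.mgrid[180:206,304:336]; b=(c['img'][180:206,304:336].astype(int)); m=(b[...,0]-b[...,2]>-3)&(b.sum(2)>420)
print(m.sum()); 
for row in m.astype(int): print(''.join(map(str,row)))
cts,_=cv2.findContours(m.astype(np.uint8),cv2.RETR_EXTERNAL,cv2.CHAIN_APPROX_NONE); k=max(cts,key=len)
(u,v),_,_=e=cv2.fitEllipse(k); print(e,world(c,(304+u,180+v),.11))
print('index lines',[world(c,p,.098)[:2] for p in((316,107),(317,130))], world(c,(317.5,141),.118))
print('slots',world(c,(284,166),.118),'collar lr',world(c,(260,196),.118),world(c,(381,196),.118),world(c,(320,138),.118))
t=dict(np.load('pics/top0.npz'))
```

```text
259
00000000000000000000000000000000
00000000000000000000000000000000
00000000000000000000000000000000
00000000000000000000000000000000
00000000000011111111000000000000
00000000011111111111111000000000
00000000111111111111111100000000
00000011111111111111111111000000
00000111111100000000111111100000
00001111110000000000001111110000
00001111100000000000000111110000
00011111000000000000000011111000
00111110000000000000000001111000
00111110000000000000000001111100
00111110000000000000000000111100
00111100000000000000000000111110
01111100000000000000000000111110
01111100000000000000000000111100
01111100000000000000000000111110
00111110000000000000000001111100
00111110000000000000000001111100
00111111000000000000000001111100
00111111100000000000000011111100
00011111110000000000000111111000
00011111111100000000001111110000
00001111111110000000111111110000
((15.496835708618164, 15.947565078735352), (22.133739471435547, 26.987590789794922), 90.23234558105469) [0.58946636 0.00411999 0.11      ]
index lines [array([ 0.51264903, -0.00166646]), array([ 5.32194481e-01, -1.32386189e-04])] [0.54020569 0.00066447 0.118     ]
slots [ 0.56211759 -0.0270403   0.118     ] collar lr [ 0.58922203 -0.04784884  0.118     ] [0.58549031 0.05766105 0.118     ] [0.53768208 0.00265039 0.118     ]
```

Call:
{"method": "jog_arm", "body": {
  "rows": [
    {"x": 0.2, "y": 0.06, "z": -1, "yaw": 0},
    {"x": 0, "y": 0, "z": -1.5, "yaw": 0},
    {"x": 0, "y": 0, "z": -1.5, "yaw": 0},
    {"x": 0, "y": 0, "z": -1, "yaw": 0},
    {"x": 0, "y": 0, "z": -1, "yaw": 0}
  ]
}}

```text
t: 4.73
ee_pos: [0.5898, 0.0042, 0.1681]
tool_rot: [3.141, -0.001, -3.106]
wrist_force: [0.3, -0.6, -1.7]
opening: 0.175
grasp_force: 49.0
```

Call:
{"method": "jog_arm", "body": {
  "rows": [
    {"x": 0, "y": 0, "z": -0.4, "yaw": 0},
    {"x": 0, "y": 0, "z": 0, "yaw": 0}
  ]
}}

```text
t: 4.9
ee_pos: [0.5898, 0.0038, 0.1643]
tool_rot: [3.141, -0.001, -3.106]
wrist_force: [0.2, -0.0, -0.8]
opening: 0.164
grasp_force: 49.0
```

Call:
{"method": "jog_arm", "body": {
  "rows": [
    {"x": 0, "y": 0, "z": -0.8, "yaw": 0},
    {"x": 0, "y": 0, "z": -0.8, "yaw": 0},
    {"x": 0, "y": 0, "z": -0.8, "yaw": 0},
    {"x": 0, "y": 0, "z": 0, "yaw": 0}
  ]
}}

```text
t: 5.23
ee_pos: [0.5894, 0.0035, 0.1397]
tool_rot: [3.141, -0.002, -3.107]
wrist_force: [-0.3, -0.1, -1.2]
opening: 0.172
grasp_force: 49.0
```

Call:
{"method": "jog_arm", "body": {
  "rows": [
    {"x": 0, "y": 0, "z": -0.6, "yaw": 0},
    {"x": 0, "y": 0, "z": -0.6, "yaw": 0},
    {"x": 0, "y": 0, "z": -0.4, "yaw": 0},
    {"x": 0, "y": 0, "z": 0, "yaw": 0}
  ]
}}

```text
t: 5.57
ee_pos: [0.5897, 0.0035, 0.1244]
tool_rot: [3.141, -0.001, -3.107]
wrist_force: [-0.2, -0.3, -0.2]
opening: 0.165
grasp_force: 49.0
```

Call:
{"method": "jog_arm", "body": {
  "rows": [
    {"x": 0, "y": 0, "z": -0.3, "yaw": 0},
    {"x": 0, "y": 0, "z": -0.3, "yaw": 0},
    {"x": 0, "y": 0, "z": -0.1, "yaw": 0},
    {"x": 0, "y": 0, "z": 0, "yaw": 0}
  ]
}}

```text
t: 5.9
ee_pos: [0.5903, 0.0035, 0.1185]
tool_rot: [3.142, 0.001, -3.106]
wrist_force: [-0.7, 0.9, 1.3]
opening: 0.171
grasp_force: 49.2
```

Call:
{"method": "jog_arm", "body": {
  "rows": [
    {"x": 0, "y": 0, "z": -0.1, "yaw": 0},
    {"x": 0, "y": 0, "z": 0, "yaw": 0}
  ]
}}

```text
t: 6.07
ee_pos: [0.5906, 0.0035, 0.1183]
tool_rot: [-3.141, 0.002, -3.107]
wrist_force: [0.6, 0.8, 8.3]
opening: 0.169
grasp_force: 50.1
```

Call:
{"method": "jog_arm", "body": {
  "rows": [
    {"x": 0, "y": 0, "z": 0, "yaw": 0},
    {"x": 0, "y": 0, "z": 0, "yaw": 0},
    {"x": 0, "y": 0, "z": 0, "yaw": 0},
    {"x": 0, "y": 0, "z": 0, "yaw": 0},
    {"x": 0, "y": 0, "z": 0, "yaw": 0}
  ],
  "gripper": 3.5
}}

```text
t: 6.48
ee_pos: [0.59, 0.0035, 0.1172]
tool_rot: [3.141, -0.0, -3.107]
wrist_force: [-0.5, 0.7, -0.1]
opening: 0.408
grasp_force: 0.0
```

Call:
{"method": "jog_arm", "body": {
  "rows": [
    {"x": 0, "y": 0, "z": 1, "yaw": 0},
    {"x": 0, "y": 0, "z": 3, "yaw": 0},
    {"x": 0, "y": 0, "z": 3, "yaw": 0},
    {"x": 0, "y": 0, "z": 2, "yaw": 0},
    {"x": 0, "y": 0, "z": 0, "yaw": 0}
  ]
}}

```text
t: 6.9
ee_pos: [0.5915, 0.0034, 0.2123]
tool_rot: [-3.141, 0.007, -3.106]
wrist_force: [0.7, 0.1, 0.1]
opening: 0.407
grasp_force: 0.0
```

Run:
```python
from h import *
c=shot('wrist','pics/w4.png'); s=shot('scene','pics/s4.png')
print(r.read_state()['ee_pos'],pix(c,(.5897,.004,.148)),pix(s,(.5897,.004,.148)))
a=c['img'][150:350,200:440]; b=s['img'][145:225,250:370]
z=lambda i,k:cv2.resize(i,None,fx=k,fy=k,interpolation=cv2.INTER_CUBIC)
cv2.imwrite('pics/z4.png',np.hstack([z(a,1.6)[:320],z(b,4)])[:,:,::-1])
```

```text
[0.59012846 0.00351147 0.20832774] [319.49261444 209.93299871] [310.15585332 180.78005642]
```

View pics/z4.png

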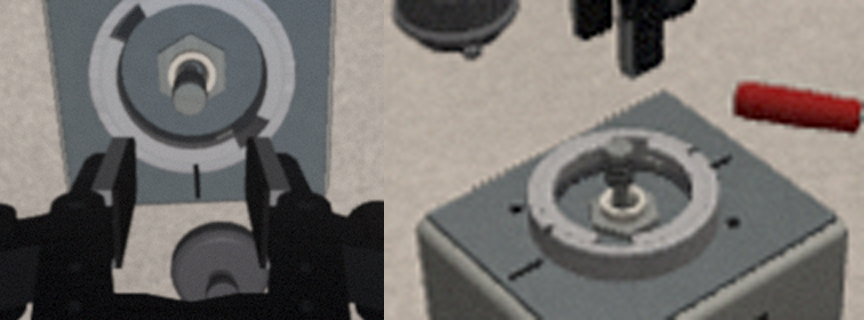

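The pestle stands in the vial and is released. Next, the lid.

Call:
{"method": "jog_arm", "body": {
  "rows": [
    {"x": -0.5, "y": -2.22, "z": 0, "yaw": -6.85},
    {"x": -0.5, "y": -2.22, "z": 0, "yaw": -6.85},
    {"x": -0.5, "y": -2.22, "z": 0, "yaw": -6.85},
    {"x": -0.5, "y": -2.22, "z": 0, "yaw": -6.85},
    {"x": -0.5, "y": -2.22, "z": 0, "yaw": -6.85}
  ],
  "gripper": 4.5
}}

```text
t: 7.42
ee_pos: [0.5642, -0.1083, 0.2061]
tool_rot: [-3.141, -0.002, 2.573]
wrist_force: [0.2, 0.1, 0.5]
opening: 0.53
grasp_force: 0.0
```

Call:
{"method": "jog_arm", "body": {
  "rows": [
    {"x": -0.5, "y": -2.22, "z": 0, "yaw": -6.85},
    {"x": -0.5, "y": -2.22, "z": 0, "yaw": -6.85},
    {"x": -0.5, "y": -2.22, "z": 0, "yaw": -6.85},
    {"x": -0.5, "y": -2.22, "z": 0, "yaw": -6.85},
    {"x": -0.5, "y": -2.22, "z": 0, "yaw": -6.85}
  ]
}}

```text
t: 7.83
ee_pos: [0.5392, -0.2193, 0.2061]
tool_rot: [-3.14, -0.002, 1.975]
wrist_force: [-0.4, 0.1, -0.8]
opening: 0.526
grasp_force: 0.0
```

Call:
{"method": "jog_arm", "body": {
  "rows": [
    {"x": -0.5, "y": -2.22, "z": 0, "yaw": -6.85},
    {"x": -0.5, "y": -2.22, "z": 0, "yaw": -6.85},
    {"x": -0.5, "y": -2.22, "z": 0, "yaw": -6.85},
    {"x": -0.5, "y": -2.22, "z": 0, "yaw": -6.85},
    {"x": -0.5, "y": -2.22, "z": 0, "yaw": -6.85}
  ]
}}

```text
t: 8.25
ee_pos: [0.5143, -0.3303, 0.206]
tool_rot: [-3.14, -0.001, 1.377]
wrist_force: [-0.1, 0.6, -0.1]
opening: 0.525
grasp_force: 0.0
```

Call:
{"method": "jog_arm", "body": {
  "rows": [
    {"x": 0, "y": 0, "z": 0, "yaw": 0},
    {"x": 0, "y": 0, "z": 0, "yaw": 0},
    {"x": 0, "y": 0, "z": 0, "yaw": 0},
    {"x": 0, "y": 0, "z": 0, "yaw": 0}
  ]
}}

```text
t: 8.58
ee_pos: [0.5151, -0.3286, 0.2069]
tool_rot: [-3.141, -0.001, 1.386]
wrist_force: [-0.5, -1.1, -0.4]
opening: 0.527
grasp_force: 0.0
```

Run:
```python
from h import *
c=shot('wrist','pics/w5.png'); s=r.read_state();print(s['ee_pos'],s['tool_rot'],pix(c,(.5125,-.333,.087)))
cv2.imwrite('pics/w5.png',cv2.resize(c['img'],None,fx=1.25,fy=1.25)[:,:,::-1])
```

```text
[ 0.51523318 -0.32852837  0.20706788] [-3.14112741e+00 -3.80247961e-04  1.38553436e+00] [317.28021442 198.77037096]
```

View pics/w5.png

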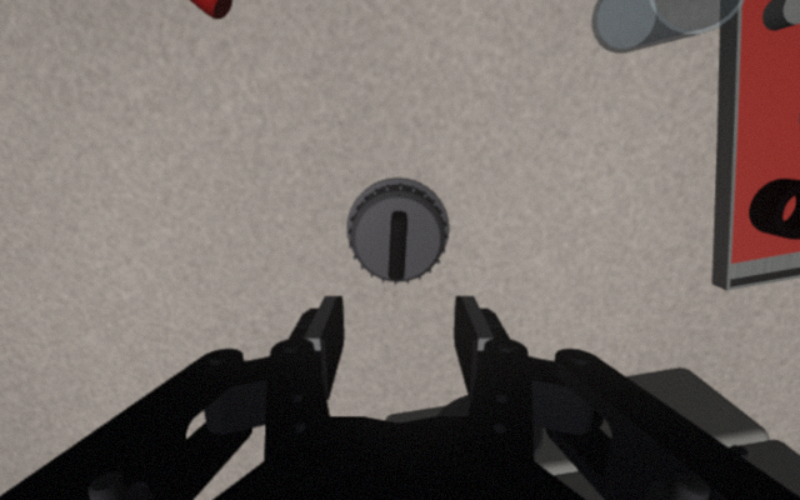

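Wrist view: the lid bar runs from (398,211) to (396,280) in the 1.25x picture, nearly vertical between the pads. I'll convert that to world coordinates.

Run:
```python
from h import *
c=dict(np.load('pics/w5.npz')) if 0 else None
c=r.read_camera('wrist'); g=cv2.cvtColor(c['img'],cv2.COLOR_RGB2GRAY)
m=(g[160:232,295:345]<28).astype(np.uint8); n,l,st,ce=cv2.connectedComponentsWithStats(m); k=1+np.argmax(st[1:,4]); print(st[k],ce[k])
ys,xs=np.nonzero(l==k); x0=295;y0=160
for y in range(ys.min(),ys.max()+1,5): q=xs[ys==y]; print(y+y0,q.min()+x0,q.max()+x0)
lo=ys.max()+y0+.5; up=ys.min()+y0-.5
f=np.polyfit(ys+y0,xs+x0,1)
a=world(c,(np.polyval(f,lo),lo),.087); b=world(c,(np.polyval(f,up),up),.057); b2=world(c,(np.polyval(f,lo-20),lo-20),.087)
print('near',a,'far base',b,'mid',(a+b)/2,'len',np.linalg.norm((a-b)[:2]),'yaw',np.degrees(np.arctan2(*(a-b2)[1::-1])),np.degrees(np.arctan2(*(a-b)[1::-1])))
s=r.read_state();print(s['ee_pos'],np.degrees(s['tool_rot'][2]))
print('flange l,r',world(c,(278,183),.016),world(c,(360,183),.016))
```

```text
[ 16  10  14  53 453] [23.02207506 36.29801325]
170 315 321
175 314 324
180 314 324
185 313 323
190 313 323
195 313 323
200 313 322
205 313 322
210 312 322
215 312 321
220 312 321
near [ 0.50777446 -0.35535143  0.087     ] far base [ 0.51860873 -0.31228022  0.057     ] mid [ 0.5131916  -0.33381582  0.072     ] len 0.04441295046091876 yaw -103.68026110195024 -104.11943486936079
[ 0.51530679 -0.3285705   0.20721312] 79.37635401454087
flange l,r [ 0.4682816  -0.32590226  0.016     ] [ 0.5596666 -0.3429377  0.016    ]
```

Call:
{"method": "jog_arm", "body": {
  "rows": [
    {"x": -0.2, "y": -0.54, "z": -3, "yaw": -3.2},
    {"x": 0, "y": 0, "z": -4, "yaw": 0},
    {"x": 0, "y": 0, "z": -4, "yaw": 0},
    {"x": 0, "y": 0, "z": -2, "yaw": 0},
    {"x": 0, "y": 0, "z": 0, "yaw": 0}
  ]
}}

```text
t: 9.1
ee_pos: [0.5116, -0.333, 0.073]
tool_rot: [-3.135, -0.003, 1.329]
wrist_force: [-1.3, 0.8, 0.6]
opening: 0.528
grasp_force: 0.0
```

Call:
{"method": "jog_arm", "body": {
  "rows": [
    {"x": 0, "y": 0, "z": -1, "yaw": 0},
    {"x": 0, "y": 0, "z": -0.6, "yaw": 0},
    {"x": 0, "y": 0, "z": 0, "yaw": 0},
    {"x": 0, "y": 0, "z": 0, "yaw": 0}
  ]
}}

```text
t: 9.43
ee_pos: [0.5135, -0.3351, 0.0623]
tool_rot: [3.14, 0.001, 1.328]
wrist_force: [-0.1, 0.7, -0.3]
opening: 0.531
grasp_force: 0.0
```

Call:
{"method": "jog_arm", "body": {
  "rows": [
    {"x": 0, "y": 0, "z": 0, "yaw": 0},
    {"x": 0, "y": 0, "z": 0, "yaw": 0},
    {"x": 0, "y": 0, "z": 0, "yaw": 0},
    {"x": 0, "y": 0, "z": 0, "yaw": 0},
    {"x": 0, "y": 0, "z": 0, "yaw": 0}
  ],
  "gripper": 0.3,
  "force": 40
}}

```text
t: 9.85
ee_pos: [0.5133, -0.3351, 0.0621]
tool_rot: [3.141, 0.0, 1.328]
wrist_force: [-0.6, 0.1, 7.0]
opening: 0.131
grasp_force: 41.4
```

Call:
{"method": "jog_arm", "body": {
  "rows": [
    {"x": 0, "y": 0, "z": 0, "yaw": 0},
    {"x": 0, "y": 0, "z": 0, "yaw": 0},
    {"x": 0, "y": 0, "z": 0, "yaw": 0},
    {"x": 0, "y": 0, "z": 0, "yaw": 0}
  ],
  "force": 90
}}

```text
t: 10.18
ee_pos: [0.5133, -0.3351, 0.0623]
tool_rot: [3.14, 0.001, 1.328]
wrist_force: [-1.3, 1.5, 8.1]
opening: 0.12
grasp_force: 88.2
```

Call:
{"method": "jog_arm", "body": {
  "rows": [
    {"x": 0, "y": 0, "z": 1.5, "yaw": 0},
    {"x": 0, "y": 0, "z": 3, "yaw": 0},
    {"x": 0, "y": 0, "z": 3, "yaw": 0},
    {"x": 0, "y": 0, "z": 3, "yaw": 0},
    {"x": 0, "y": 0, "z": 3, "yaw": 0}
  ]
}}

```text
t: 10.6
ee_pos: [0.5128, -0.3347, 0.1976]
tool_rot: [-3.141, -0.0, 1.327]
wrist_force: [-0.1, -0.2, -2.4]
opening: 0.118
grasp_force: 88.0
```

Call:
{"method": "jog_arm", "body": {
  "rows": [
    {"x": 0, "y": 0, "z": 2, "yaw": 0},
    {"x": 0, "y": 0, "z": 1, "yaw": 0},
    {"x": 0.51, "y": 2.26, "z": 0, "yaw": -1.77},
    {"x": 0.51, "y": 2.26, "z": 0, "yaw": -1.77},
    {"x": 0.51, "y": 2.26, "z": 0, "yaw": -1.77}
  ]
}}

```text
t: 11.02
ee_pos: [0.528, -0.2663, 0.2255]
tool_rot: [-3.141, -0.0, 1.232]
wrist_force: [-0.1, -0.2, -0.6]
opening: 0.119
grasp_force: 88.3
```

Call:
{"method": "jog_arm", "body": {
  "rows": [
    {"x": 0.51, "y": 2.26, "z": 0, "yaw": -1.77},
    {"x": 0.51, "y": 2.26, "z": 0, "yaw": -1.77},
    {"x": 0.51, "y": 2.26, "z": 0, "yaw": -1.77},
    {"x": 0.51, "y": 2.26, "z": 0, "yaw": -1.77},
    {"x": 0.51, "y": 2.26, "z": 0, "yaw": -1.77}
  ]
}}

```text
t: 11.43
ee_pos: [0.5536, -0.1528, 0.2254]
tool_rot: [-3.14, 0.0, 1.079]
wrist_force: [0.8, 0.1, -1.7]
opening: 0.121
grasp_force: 88.2
```

Call:
{"method": "jog_arm", "body": {
  "rows": [
    {"x": 0.51, "y": 2.26, "z": 0, "yaw": -1.77},
    {"x": 0.51, "y": 2.26, "z": 0, "yaw": -1.77},
    {"x": 0.51, "y": 2.26, "z": 0, "yaw": -1.77},
    {"x": 0.51, "y": 2.26, "z": 0, "yaw": -1.77},
    {"x": 0.51, "y": 2.26, "z": 0, "yaw": -1.77}
  ]
}}

```text
t: 11.85
ee_pos: [0.5791, -0.0399, 0.2253]
tool_rot: [-3.14, 0.001, 0.924]
wrist_force: [0.3, 0.2, -1.6]
opening: 0.119
grasp_force: 88.2
```

Call:
{"method": "jog_arm", "body": {
  "rows": [
    {"x": 0.51, "y": 2.26, "z": 0, "yaw": -1.77},
    {"x": 0.51, "y": 2.26, "z": 0, "yaw": -1.77},
    {"x": 0, "y": 0, "z": 0, "yaw": 0},
    {"x": 0, "y": 0, "z": 0, "yaw": 0},
    {"x": 0, "y": 0, "z": 0, "yaw": 0}
  ]
}}

```text
t: 12.27
ee_pos: [0.5892, 0.0038, 0.2257]
tool_rot: [-3.141, 0.001, 0.865]
wrist_force: [0.3, 0.5, -2.3]
opening: 0.12
grasp_force: 88.1
```

Run:
```python
from h import *
c=shot('wrist','pics/w6.png'); s=shot('scene','pics/s6.png'); q=r.read_state();print(q['ee_pos'],q['tool_rot'],q['grasp_force'],q['wrist_force'])
z=lambda i,k:cv2.resize(i,None,fx=k,fy=k,interpolation=cv2.INTER_CUBIC)
cv2.imwrite('pics/z6.png',np.vstack([z(c['img'][60:360,120:520],1),z(s['img'][100:250,230:430],2)])[:,:,::-1])
```

```text
[0.58933921 0.00325013 0.22598962] [-3.14128646e+00  4.35470913e-04  8.63567260e-01] 88.081955909729 [-0.60639947  0.03065788 -0.86813841]
```

View pics/z6.png

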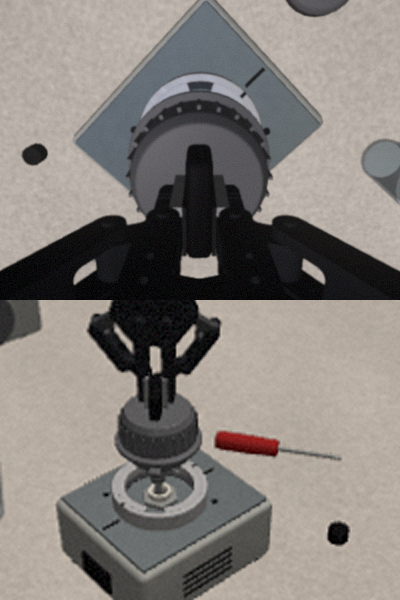

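The lid is held upright over the collar, with the visible slot at about (201,88) in the crop, in line with the bar. I'll check the slot direction and the lid offset numerically.

Run:
```python
from h import *
c=dict(np.load('pics/w6.npz')); g=cv2.cvtColor(c['img'],cv2.COLOR_RGB2GRAY)
for y in (142,146,150): print(y,g[y,296:350:2])
for u in (310,320,330): 
  pass
q=np.array([.5893,.0033]); 
for uv in [(309,147),(332,147),(320.5,147)]:
  p=world(c,uv,.118)[:2]; print(p, np.degrees(np.arctan2(*(np.array([.5897,.0043])-p)[::-1])), np.linalg.norm(p-[.5897,.0043]))
# hood / flange edge columns through rows, and predicted
for off in (-.004,0,.004):
  th=.8636; a=np.array([np.cos(th),np.sin(th)]); ctr=q-off*a
  # bottom/far flange point predicted rows: flange at z
  zf=.226-.0623+.016
  for s in (+1,-1): print(off,s,pix(c,(*(ctr+s*.046*a),zf)),pix(c,(*(ctr+s*.024*a),zf-.016+.087)))
print(g[150:190,320].tolist()); print(g[195:330:3,320].tolist())
```

```text
142 [168 177 173 170 167 156 125  94  78  70  70  64  59  66  69  68  77  93
 126 160 173 164 167 168 174 170 168]
146 [169 167 168 176 173 171 106  52  53  56  51  59  57  52  54  53  51  56
 119 172 177 175 171 167 164 165 171]
150 [174 175 175 177 172 170 148  73  67  80  76  78  78  80  82  82  74  90
 162 171 176 175 174 175 174 175 173]
[0.61028639 0.04155736] -118.92264731924061 0.042566537432969474
[0.62471493 0.02928229] -144.49308203767887 0.04301348853010909
[0.61750009 0.03541893] -131.77601117687732 0.04172808183579972
-0.004 1 [320.08679007 145.32937426] [320.485171  215.9062939]
-0.004 -1 [319.65553276 277.82329274] [320.09802039 315.64656137]
0 1 [320.06586008 151.81056103] [320.45004227 225.02533318]
0 -1 [319.63895943 282.87163932] [320.06890357 323.08065568]
0.004 1 [320.04514395 158.22031309] [320.41546674 233.98722477]
0.004 -1 [319.6225501  287.86688658] [320.04022936 330.39258066]
[78, 65, 84, 94, 94, 93, 90, 91, 90, 64, 50, 33, 34, 31, 48, 68, 79, 79, 76, 56, 39, 34, 41, 50, 51, 55, 55, 51, 53, 58, 55, 59, 65, 76, 88, 94, 101, 96, 93, 94]
[95, 93, 95, 50, 15, 16, 14, 14, 10, 9, 17, 23, 23, 26, 22, 13, 22, 22, 20, 19, 19, 18, 20, 20, 24, 14, 18, 16, 17, 16, 15, 11, 17, 14, 12, 14, 20, 10, 20, 11, 14, 128, 171, 172, 168]
```

Call:
{"method": "jog_arm", "body": {
  "rows": [
    {"x": 0.05, "y": 0.1, "z": -1.5, "yaw": -0.4},
    {"x": 0, "y": 0, "z": -1.5, "yaw": 0},
    {"x": 0, "y": 0, "z": -1, "yaw": 0},
    {"x": 0, "y": 0, "z": 0, "yaw": 0},
    {"x": 0, "y": 0, "z": 0, "yaw": 0}
  ]
}}

```text
t: 12.78
ee_pos: [0.59, 0.0046, 0.1862]
tool_rot: [-3.141, 0.001, 0.857]
wrist_force: [0.3, 0.2, -0.6]
opening: 0.12
grasp_force: 88.1
```

Call:
{"method": "jog_arm", "body": {
  "rows": [
    {"x": 0, "y": 0, "z": -0.4, "yaw": 0},
    {"x": 0, "y": 0, "z": -0.4, "yaw": 0},
    {"x": 0, "y": 0, "z": 0, "yaw": 0}
  ]
}}

```text
t: 13.03
ee_pos: [0.5899, 0.005, 0.178]
tool_rot: [-3.141, 0.0, 0.857]
wrist_force: [0.1, 0.2, -2.4]
opening: 0.121
grasp_force: 88.1
```

No contact yet, with the lug bottoms about 2 mm into the lip. I'll continue in small steps.

Call:
{"method": "jog_arm", "body": {
  "rows": [
    {"x": 0, "y": 0, "z": -0.2, "yaw": 0},
    {"x": 0, "y": 0, "z": -0.2, "yaw": 0},
    {"x": 0, "y": 0, "z": 0, "yaw": 0}
  ]
}}

```text
t: 13.28
ee_pos: [0.59, 0.0051, 0.1741]
tool_rot: [-3.141, 0.0, 0.857]
wrist_force: [-0.3, 0.4, -1.8]
opening: 0.123
grasp_force: 88.1
```

Call:
{"method": "jog_arm", "body": {
  "rows": [
    {"x": 0, "y": 0, "z": -0.2, "yaw": 0},
    {"x": 0, "y": 0, "z": -0.2, "yaw": 0},
    {"x": 0, "y": 0, "z": 0, "yaw": 0}
  ]
}}

```text
t: 13.53
ee_pos: [0.5899, 0.0051, 0.1699]
tool_rot: [-3.141, 0.0, 0.857]
wrist_force: [-0.1, 0.0, -2.3]
opening: 0.123
grasp_force: 88.1
```

Call:
{"method": "jog_arm", "body": {
  "rows": [
    {"x": 0, "y": 0, "z": -0.2, "yaw": 0},
    {"x": 0, "y": 0, "z": -0.2, "yaw": 0},
    {"x": 0, "y": 0, "z": 0, "yaw": 0}
  ]
}}

```text
t: 13.78
ee_pos: [0.5899, 0.0051, 0.1659]
tool_rot: [-3.141, 0.0, 0.857]
wrist_force: [-1.4, -0.1, -1.8]
opening: 0.12
grasp_force: 88.1
```

Call:
{"method": "jog_arm", "body": {
  "rows": [
    {"x": 0, "y": 0, "z": -0.15, "yaw": 0},
    {"x": 0, "y": 0, "z": 0, "yaw": 0}
  ]
}}

```text
t: 13.95
ee_pos: [0.5901, 0.0051, 0.1646]
tool_rot: [3.142, 0.0, 0.857]
wrist_force: [-0.9, -0.1, -2.3]
opening: 0.121
grasp_force: 88.1
```

Call:
{"method": "jog_arm", "body": {
  "rows": [
    {"x": 0, "y": 0, "z": -0.1, "yaw": 0},
    {"x": 0, "y": 0, "z": 0, "yaw": 0}
  ]
}}

```text
t: 14.12
ee_pos: [0.5901, 0.0051, 0.1643]
tool_rot: [3.141, -0.0, 0.857]
wrist_force: [-2.2, -0.2, 3.6]
opening: 0.124
grasp_force: 88.8
```

Call:
{"method": "jog_arm", "body": {
  "rows": [
    {"x": 0, "y": 0, "z": -0.05, "yaw": 0},
    {"x": 0, "y": 0, "z": 0, "yaw": 0}
  ]
}}

```text
t: 14.28
ee_pos: [0.59, 0.0052, 0.1643]
tool_rot: [3.141, -0.0, 0.857]
wrist_force: [-4.2, -0.5, 8.2]
opening: 0.118
grasp_force: 89.7
```

Home and touching. I'll twist clockwise in stages.

Call:
{"method": "jog_arm", "body": {
  "rows": [
    {"x": -0.05, "y": 0, "z": 0.05, "yaw": -2},
    {"x": 0, "y": 0, "z": 0, "yaw": -3},
    {"x": 0, "y": 0, "z": 0, "yaw": -3},
    {"x": 0, "y": 0, "z": 0, "yaw": -2},
    {"x": 0, "y": 0, "z": 0, "yaw": 0}
  ]
}}

```text
t: 14.7
ee_pos: [0.5901, 0.0049, 0.1643]
tool_rot: [3.14, -0.001, 0.681]
wrist_force: [1.4, -0.7, 2.4]
opening: 0.12
grasp_force: 88.8
```

Call:
{"method": "jog_arm", "body": {
  "rows": [
    {"x": 0, "y": 0, "z": 0, "yaw": -3},
    {"x": 0, "y": 0, "z": 0, "yaw": -3},
    {"x": 0, "y": 0, "z": 0, "yaw": -3},
    {"x": 0, "y": 0, "z": 0, "yaw": -3},
    {"x": 0, "y": 0, "z": 0, "yaw": 0}
  ]
}}

```text
t: 15.12
ee_pos: [0.5901, 0.0049, 0.1643]
tool_rot: [3.14, -0.001, 0.472]
wrist_force: [2.1, -1.2, 3.9]
opening: 0.119
grasp_force: 88.9
```

Run:
```python
from h import *
s=r.read_state(); print(s['ee_pos'],s['tool_rot'],s['wrist_force'],s['moment'],s['grasp_force'])
```

```text
[0.59010974 0.00486948 0.16426001] [ 3.14044653e+00 -1.20258391e-03  4.72039048e-01] [ 2.05210883 -1.15572504  3.91553108] [-0.39591594 -0.23974256  0.02583404] 88.92078638076782
```

Call:
{"method": "jog_arm", "body": {
  "rows": [
    {"x": 0, "y": 0, "z": 0, "yaw": -3},
    {"x": 0, "y": 0, "z": 0, "yaw": -3},
    {"x": 0, "y": 0, "z": 0, "yaw": -3},
    {"x": 0, "y": 0, "z": 0, "yaw": -3},
    {"x": 0, "y": 0, "z": 0, "yaw": 0}
  ]
}}

```text
t: 15.53
ee_pos: [0.59, 0.0049, 0.1643]
tool_rot: [3.141, -0.001, 0.264]
wrist_force: [1.5, -1.4, 4.6]
opening: 0.116
grasp_force: 89.1
```

Call:
{"method": "jog_arm", "body": {
  "rows": [
    {"x": 0, "y": 0, "z": 0, "yaw": -3},
    {"x": 0, "y": 0, "z": 0, "yaw": -3},
    {"x": 0, "y": 0, "z": 0, "yaw": -3},
    {"x": 0, "y": 0, "z": 0, "yaw": -2},
    {"x": 0, "y": 0, "z": 0, "yaw": 0}
  ]
}}

```text
t: 15.95
ee_pos: [0.5899, 0.0048, 0.1643]
tool_rot: [3.141, -0.001, 0.074]
wrist_force: [1.2, -2.7, 4.6]
opening: 0.122
grasp_force: 89.2
```

Call:
{"method": "jog_arm", "body": {
  "rows": [
    {"x": 0, "y": 0, "z": 0, "yaw": 0},
    {"x": 0, "y": 0, "z": 0, "yaw": 0},
    {"x": 0, "y": 0, "z": 0, "yaw": 0},
    {"x": 0, "y": 0, "z": 0, "yaw": 0},
    {"x": 0, "y": 0, "z": 0, "yaw": 0}
  ]
}}

```text
t: 16.37
ee_pos: [0.59, 0.0049, 0.1643]
tool_rot: [3.141, -0.001, 0.076]
wrist_force: [1.5, -3.7, 4.7]
opening: 0.121
grasp_force: 89.2
```

Run:
```python
from h import *
c=shot('wrist','pics/w7.png'); s=shot('scene','pics/s7.png'); q=r.read_state();print(q['ee_pos'],q['tool_rot'],q['grasp_force'],q['wrist_force'],q['moment'],q['joint_vel'])
z=lambda i,k:cv2.resize(i,None,fx=k,fy=k,interpolation=cv2.INTER_CUBIC)
cv2.imwrite('pics/z7.png',np.vstack([z(c['img'][60:360,120:520],1),z(s['img'][100:250,230:430],2)])[:,:,::-1])
```

```text
[0.58998353 0.00485729 0.16427677] [ 3.14103639e+00 -1.22780229e-03  7.56558488e-02] 89.1745126247406 [ 1.3061037  -3.39327014  5.20456705] [-0.6749261  -0.14271071  0.0280248 ] [ 0.00137719  0.00085784  0.00095313  0.0002197   0.0008834  -0.00045659]
```

View pics/z7.png

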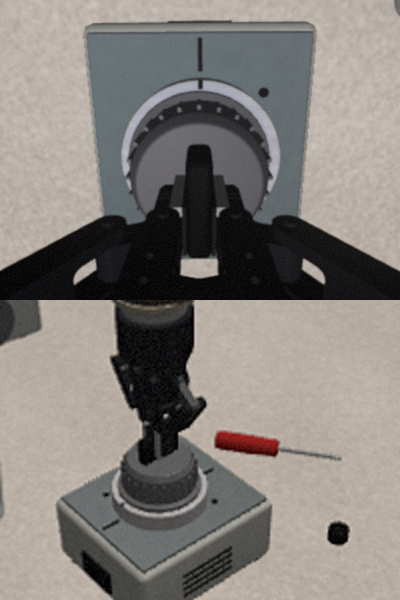

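The bar (column 200) lines up with the front index line (column 200). The lid is flush on the collar, held at 89 N and still, so I'm handing in.

```bash
python3 -c "
from cell import r
print(r.finish_job())"
```

```text
the job is handed in; nothing more can be done
None
```

I handed the job in at about 16 s of the allowed 72 s: the pestle is in the vial and released, and the lid is home, twisted to jog and still gripped at 89 N. The bar lines up with the index line in the last picture; the hand-in gave no verdict.

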